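Gingerbread village on its display stand

ROBOT

A 6-joint arm with a two-finger parallel gripper is mounted at the origin on the work surface. World frame = base frame: x ahead of the robot, y to its left, z up, the work surface at z = 0. Lengths are in mm, angles in rad, forces in N, time in s.
With the tool pointing down it reaches from about 300 to 775 mm from the base axis. Payload 14.6 kg.
Tool frame: the origin (TCP) lies midway between the tips of the shut fingers; the grasp point (between the pads) lies 19 mm behind it; z points along the fingers, y is the line along which they close (so a half turn about z gives the same grasp; the last joint's range is limited). The gripper opens to 94 mm and grips with 3 to 60 N. Pads are 16 mm wide; open, the fingers measure 119 mm over their backs; the gripper's body (75 mm by 177 mm) begins 78 mm behind the grasp point.
Start: joints at [-1.176, 0.3, 1.521, -0, 1.321, -0.067], TCP at [245.05, -492.382, 205.446] pointing down, gripper open.
Joint ranges: [-3.03, 3.03], [-0.79, 2.21], [0.23, 2.52], [-1.04, 4.18], [0, 3.07], [-2.55, 2.55]. Speed limits (rad/s): [2.22, 2.22, 2.57, 3.14, 3.14, 3.14].

INTERFACE

Orientations are given as [roll, pitch, yaw] about the fixed x, y, z axes, in that order (R = Rz(yaw) Ry(pitch) Rx(roll)).
In Python, from cell import manip, camera gives the robot as it stands.
- The arm moves only by the tool move_arm, never from a script. Its arguments are lists of equal length, an entry for each row: "dp": the shift along the world's x, y, z in mm, a list of three; "rotation": the turn, a rotation vector about the world's x, y, z in rad, a list of three; "hand": the opening, from 0 (shut) to 1 (fully open). A call has 1 to 10 rows; each row shifts and turns the commanded pose from where the row before left it; what a row does not reach is not made up. A row lasts 1/8 s, in which the tool goes at most 62.5 mm and 10.7 degrees, less where a joint would pass 70% of its speed; a pose out of reach is approached as far as the arm can. A call with a gripper value outside its range is refused whole. The fingers move at their own pace and stop on an object; "newtons" is the grip in N (left out, the last holds). Time passes only in rows, so rows that do not move let the fingers close. It gives the time, the measured TCP pose, the force, the opening and the grip force at its end, in the units of the state.
- manip.read_state(): the state, without advancing time (a new reading comes with each control period).
- camera(name): name is "scene" or "top"; returns a dict with "image" (420x560x3 uint8, red, green, blue), "fx", "fy", "cx", "cy" (pixels), "R" (3x3) and "t" (3): a world point X has camera coordinates R X + t. Camera axes: x right, y down, z forward; pixel columns grow to the right and rows downward; lengths in mm; the calibration is good to about 2 mm. A picture is of the moment at which its call begins. There is no depth.
- manip.sign_off(): hands the job in; it is judged then, once.
The state is a dict: "clock": time; "joints": joint angles; "qd": joint speeds; "effort": joint torques, N m; "eef_pos": TCP position; "eef_rot": TCP orientation; "wrist_force": force on the tool from outside, world axes, zero at the start; "moment": the same for the moment, N m; "finger_gap": finger opening in mm; "finger_force": force on a finger pad.
Only numpy, scipy, OpenCV 4.12 (cv2) and the standard library are available. Lean on these libraries where they do the work, as an engineer would, in place of code of your own. Each camera call takes 0.05 s, during which the arm holds its last target. There are 200 camera calls.

TASK

Get the gingerbread village ready for the shop window. First take the pastry brush out of the display stand and lay it in the white tool rest, then set the golden cake board with its fir tree into the stand's recess and press it down until it lies level and fully home. Then stand every gingerbread house upright on the board, wholly on it, all with their doors facing straight towards the front of the stand (the side with the ticket strip), and leave the other things on the table where they are.

Things in the scene. Friction and masses are not known exactly. Their poses are not given: they have to be found in the camera images.
- stand: White display stand, fixed, 203 x 263 mm, 16 mm high. Recess 175 mm (its x) x 235 mm (its y), 10 mm deep; a spring roller at each short end. Origin: stand's centre on the table; recess floor at z = 6 mm, rim tops at z = 16 mm. +x points to the front, the side with the upright ticket strip (6 mm thick, 220 mm long, its top 42 mm above the table, outside the recess).
- stand_front (a point): Middle of the front edge of the stand's recess, at the top of the rim; axes as the stand's.
- roller (a point): Spring roller halfway along the recess's +y end (its twin is at the -y end), 16 mm thick, 36 mm long, top 2 mm above the rim. Each sticks 5 mm into the recess: a board laid in rests on them, proud or crooked, until pressed down past them with 3 to 12 N; they then centre it along y.
- board_mid (a point): Centre of the golden cake board, half-way up: a plate 170 mm (x) x 230 mm (y) x 10 mm, 0.35 kg; fits the recess either way round with 2.5 mm to spare a side; seated, its top is flush with the rims. z is up. A chocolate fir fixed upright in its middle serves as a grip: 14 mm thick along y, solid 34 mm along x with straight sides, its top 65 mm above this point.
- fir_top (a point): Top of the fir tree on the board, on its middle line, 70 mm above the board's underside; axes as the board's.
- brush_mid (a point): Pastry brush lying flat, 166 mm long (x), starts in the stand's recess. This point is 7 mm above its underside. Wooden handle: from 82 mm behind this point to 18 mm ahead, 20 mm wide, 14 mm thick; ferrule and bristles go on to 84 mm ahead (+x), 38 mm wide.
- rest: White tool rest, fixed: a shallow open tray 210 mm (along its x) x 70 mm (along its y), walls 4 mm thick, 12 mm high; floor about 4 mm above the table. Origin: its centre on the table.
- house1_mid (a point): Gingerbread house (three or four alike are present), 54 mm deep (x), 52 mm wide (y), 70 mm high, 0.22 kg; this point is its centre, 35 mm above its underside. +x points out of the gable with the door. Side walls (+y, -y) plain, upright, 48 mm high; ridge along x, no overhang. A porch roof over the door sticks out 6 mm, 33 to 39 mm up; chimney on the roof at the rear.
- house2_mid (a point): Gingerbread house (three or four alike are present), 54 mm deep (x), 52 mm wide (y), 70 mm high, 0.22 kg; this point is its centre, 35 mm above its underside. +x points out of the gable with the door. Side walls (+y, -y) plain, upright, 48 mm high; ridge along x, no overhang. A porch roof over the door sticks out 6 mm, 33 to 39 mm up; chimney on the roof at the rear.
- house3_mid (a point): Gingerbread house (three or four alike are present), 54 mm deep (x), 52 mm wide (y), 70 mm high, 0.22 kg; this point is its centre, 35 mm above its underside. +x points out of the gable with the door. Side walls (+y, -y) plain, upright, 48 mm high; ridge along x, no overhang. A porch roof over the door sticks out 6 mm, 33 to 39 mm up; chimney on the roof at the rear.
- house4_mid (a point): Gingerbread house (three or four alike are present), 54 mm deep (x), 52 mm wide (y), 70 mm high, 0.22 kg; this point is its centre, 35 mm above its underside. +x points out of the gable with the door. Side walls (+y, -y) plain, upright, 48 mm high; ridge along x, no overhang. A porch roof over the door sticks out 6 mm, 33 to 39 mm up; chimney on the roof at the rear.
- bowl: Bystander, to be left alone: steel mixing bowl, 130 mm wide, 75 mm high, beyond the stand to the left. Origin at its underside.
- jar: Bystander, to be left alone: glass jar with a label, 60 mm wide, 80 mm high, far right. Origin at its underside.
- cutter_a: Bystander, to be left alone: round metal biscuit cutter, a ring 56 mm wide and 22 mm high, near right of the stand. Origin at its underside.
- cutter_b: Bystander, to be left alone: round metal biscuit cutter, a ring 70 mm wide and 25 mm high, between the stand and the robot. Origin at its underside.
- mug: Bystander, to be left alone: white cup, 72 mm wide, 85 mm high, left. Origin at its underside.
- spoon: Bystander, to be left alone: steel spoon, 190 mm long, beyond the stand. Origin at its underside.
Things that resemble listed ones, but are neither listed nor needed, are in the scene too. What is shaped like the part that bears house2_mid but turquoise is not meant.

How it is judged:
By the outcome, as a careful person would: the job done as asked, in the order asked, and still so for the second after the job is handed in, with the robot touching nothing.
Of house1, house2, house3, house4 only 3 to 4 are there at a start; the rules pass over those that are not, and their reading is None.
At some moment in a run one of house1, house2, house3, house4 may be knocked a few centimetres aside while the robot is not near it.
It also fails if it takes over 210 s, if anything falls off the work surface, if the arm or the gripper's body presses on something with over 40 N, if the wrist force passes 120 N, or if a joint passes its speed limit or range.

## Working session

There is one attempt and no reset: what is moved stays moved. The work goes in short steps, Python scripts to look and compute and a tool call to move; the robot and the scene stay as the last step left them, time stands still between calls to the robot, and variables do not carry over. Pictures are saved under pics/ and viewed, at most 14 in all, crops included, and the job is handed in when it is done.

Besides the shell and the picture viewer there is one more tool, called after "Call:" as a command line: name --argument value ..., lists and objects as JSON in quotes. move_arm: Moves the arm, as the interface text tells. Its arguments: {"type":"object","properties":{"dp":{"type":"array","items":{"type":"array","items":{"type":"number"}}},"rotation":{"type":"array","items":{"type":"array","items":{"type":"number"}}},"hand":{"type":"array","items":{"type":"number"}},"newtons":{"type":"number"}},"required":["dp","rotation","hand"]}

```bash
ls; mkdir -p pics; cat > h.py <<'E'
import numpy as np,cv2
from cell import manip,camera
def snap(n,fn=None):
    c=camera(n)
    if fn: cv2.imwrite('pics/'+fn,c['image'][:,:,::-1])
    return c
def ray(c,u,v,z):
    d=np.array([(u-c['cx'])/c['fx'],(v-c['cy'])/c['fy'],1.]);R=np.array(c['R']);t=np.array(c['t'])
    o=-R.T@t; d=R.T@d
    return o+d*(z-o[2])/d[2]
def proj(c,X):
    p=np.array(c['R'])@np.array(X,float)+np.array(c['t'])
    return p[0]/p[2]*c['fx']+c['cx'],p[1]/p[2]*c['fy']+c['cy']
E
python3 - <<'E'
from h import *
for n in('scene','top'):
    c=camera(n); im=cv2.resize(c['image'][:,:,::-1],(800,600),interpolation=cv2.INTER_CUBIC); cv2.imwrite(f'pics/{n}0.png',im); cv2.imwrite(f'pics/{n}0raw.png',c['image'][:,:,::-1])
    print(n,c['fx'],c['cx'],c['cy'],np.round(c['R'],3).tolist(),np.round(-np.array(c['R']).T@c['t']))
print(manip.read_state())
E
```

```text
pics
scene 449.68211005659674 282.0741924391581 202.14048282479243 [[0.594, 0.805, -0.005], [0.586, -0.437, -0.682], [-0.551, 0.402, -0.731]] [1220. -356.  905.]
top 461.1590561310914 278.61673174162877 206.89709718657662 [[0.025, -1.0, -0.001], [-0.994, -0.025, -0.108], [0.108, 0.004, -0.994]] [ 461.   84. 1281.]
{'clock': 0.1, 'joints': array([-1.17562200e+00,  3.00427663e-01,  1.52147646e+00,  2.20841618e-05,
        1.32069637e+00, -6.66146628e-02]), 'qd': array([ 0.00058382,  0.00030817, -0.00146187, -0.00069419,  0.00117155,
       -0.00065216]), 'effort': array([-6.87861648e-04, -5.32651412e+01, -3.53287518e+01,  7.08946050e-02,
        2.35100929e-02, -2.89889635e-05]), 'eef_pos': array([ 244.9643173 , -492.19276172,  204.95441041]), 'eef_rot': array([-3.14058847e+00, -8.84315744e-05,  4.61783466e-01]), 'wrist_force': array([0.29000757, 0.76718708, 0.37329451]), 'moment': array([-0.0264348 ,  0.0074718 , -0.04585432]), 'finger_force': 0.0, 'finger_gap': 93.85558125373478}
```

View pics/scene0.png

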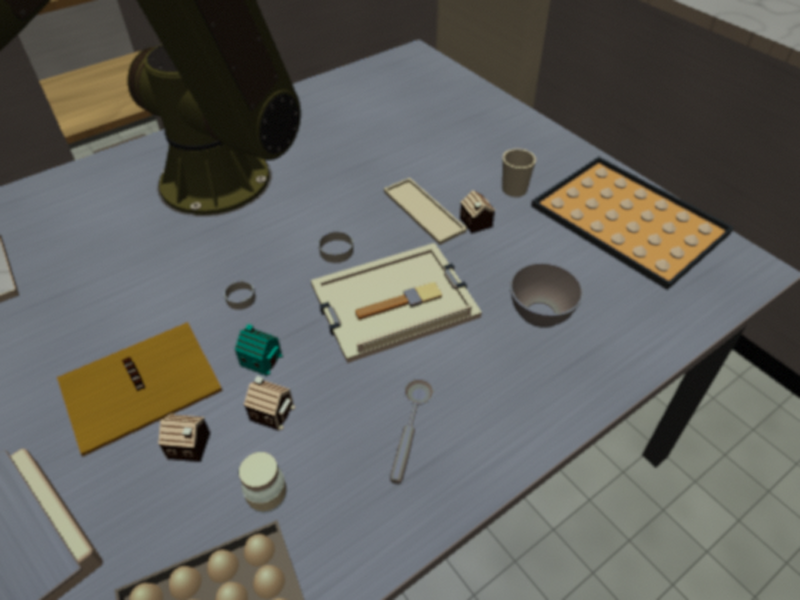

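View pics/top0.png

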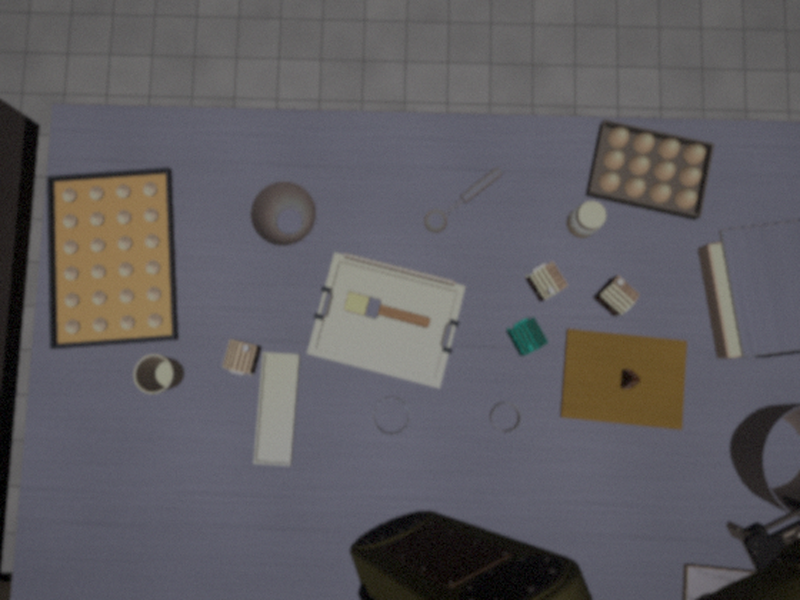

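Top view (800x600 scale): the stand is at about (386,320), its strip along the upper edge; the brush is at (388,310) with bristles to the left. The rest is at (276,409) and the board at (625,379). House candidates are (241,357), (547,281) and (618,296). The turquoise house at (527,336) is the decoy, so three brown houses are present. Next I enlarge them to confirm their doors.

```bash
python3 - <<'E'
from h import *
t=cv2.imread('pics/top0raw.png'); s=cv2.imread('pics/scene0raw.png')
def crop(im,x,y,w=26):
    x=int(x*.7);y=int(y*.7); return cv2.resize(cv2.convertScaleAbs(im[y-w:y+w,x-w:x+w],alpha=1.6),(266,266),interpolation=cv2.INTER_CUBIC)
a=np.hstack([crop(t,241,357),crop(t,547,281),crop(t,618,296)])
b=np.hstack([crop(s,478,211),crop(s,268,403),crop(s,183,437)])
cv2.imwrite('pics/m1.png',np.vstack([a,b]))
c=camera('top'); im=c['image'];hsv=cv2.cvtColor(im,cv2.COLOR_RGB2HSV)
def pr(n,x,y): x=int(x*.7);y=int(y*.7);print(n,im[y,x],hsv[y,x])
pr('standfloor',420,360);pr('gold',590,350);pr('rest',276,409);pr('handle',405,317);pr('bristle',356,302);pr('table',500,450);pr('ferr',373,306)
E
```

```text
standfloor [151 149 144] [ 21  12 151]
gold [105  83  43] [ 19 151 105]
rest [148 149 139] [ 33  17 149]
handle [120  94  71] [ 14 104 120]
bristle [152 150 117] [ 28  59 152]
table [ 98  95 109] [126  33 109]
ferr [ 98  97 111] [122  32 111]
```

View pics/m1.png

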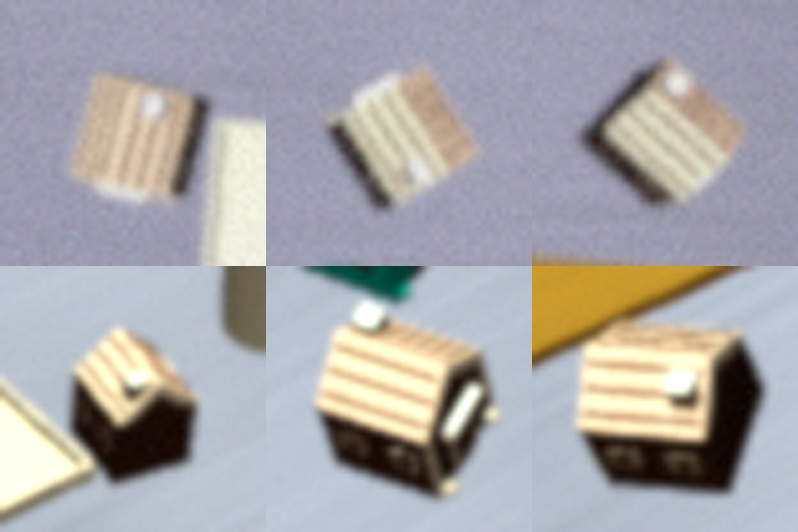

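Enlarged crop: house A (top px 241,357) has its porch at image bottom, so its door faces world -x. B (547,281) has its porch upper-left with the chimney lower-right. C (618,296) has its chimney upper-left, so its door faces lower-right. All three are brown with cream roofs and match the description; the turquoise one is excluded. Next I measure.

```bash
cat >> h.py <<'E'
def big(m,near=None):
    cs,_=cv2.findContours(m.astype(np.uint8),cv2.RETR_EXTERNAL,cv2.CHAIN_APPROX_NONE)
    return max(cs,key=cv2.contourArea)
def rect(c,mask,z,win,name=''):
    """mask component in window (x0,y0,x1,y1 at 800 scale) -> minAreaRect on plane z: centre, size, yaw of long side"""
    m=np.zeros(mask.shape,np.uint8); x0,y0,x1,y1=[int(.7*k) for k in win]; m[y0:y1,x0:x1]=mask[y0:y1,x0:x1]
    k=cv2.convexHull(big(m))[:,0,:]
    w=np.array([ray(c,u,v,z)[:2] for u,v in k],np.float32)
    (cx,cy),(a,b),th=cv2.minAreaRect(w)
    if a<b: a,b,th=b,a,th+90
    th=(th+90)%180-90
    print(name,'c',round(cx,1),round(cy,1),'size',round(a,1),round(b,1),'long-yaw deg',round(th,1)); return cx,cy,np.radians(th)
def masks(c,up=1):
    im=cv2.medianBlur(c['image'],3).astype(int); r,g,b=im[...,0],im[...,1],im[...,2]
    return dict(white=(r>125)&(abs(r-b)<60),gold=(r-b>30),warm=(r-b>4),tan=(r-b>25)&(r>80),hous=(r-b>0)|(im.sum(2)<200))
E
python3 - <<'E'
from h import *
c=camera('top');m=masks(c)
rect(c,m['white'],16,(295,240,480,400),'stand')
rect(c,m['white'],12,(248,345,304,475),'rest')
rect(c,m['gold'],10,(545,320,700,440),'board')
rect(c,m['tan'],20,(340,285,440,335),'brush')
im=c['image'].astype(int)
h=(im[...,0]-im[...,2]>35)
rect(c,h,20,(378,300,440,335),'handle')
br=(im[...,0]-im[...,2]>22)
rect(c,br,16,(340,285,372,320),'bristle')
for n,w in dict(A=(210,330,258,385),B=(515,250,575,308),C=(588,270,648,322)).items():
    rect(c,m['warm'],52,w,n)
# fir
d=(im.sum(2)<150); rect(c,d,70,(600,355,655,400),'fir')
for n in 'A':print(proj(c,(0,0,0)))
E
```

```text
stand c 553.5 110.6 size 263.8 207.0 long-yaw deg 76.9
rest c 378.2 315.5 size 208.9 68.2 long-yaw deg -1.9
board c 450.2 -346.5 size 229.3 167.9 long-yaw deg 85.8
brush c 559.4 76.9 size 98.3 19.5 long-yaw deg 76.1
handle c 559.0 76.8 size 96.4 16.6 long-yaw deg 75.8
bristle c 582.5 169.7 size 41.0 35.8 long-yaw deg 75.8
A c 472.5 378.7 size 59.0 57.9 long-yaw deg 78.5
B c 629.9 -189.4 size 60.4 57.9 long-yaw deg -57.5
C c 603.9 -322.4 size 61.8 59.8 long-yaw deg -44.3
fir c 449.2 -336.2 size 32.2 30.0 long-yaw deg -5.9
(np.float64(306.42213218615655), np.float64(432.3434851225235))
```

Call:
move_arm --dp '[[30,50,0],[30,50,0],[30,50,0],[30,50,0],[30,50,0],[30,50,0],[30,50,0],[30,50,0],[30,50,0],[30,50,0]]' --rotation '[[0,0,0.086],[0,0,0.086],[0,0,0.086],[0,0,0.086],[0,0,0.086],[0,0,0.086],[0,0,0.086],[0,0,0.086],[0,0,0.086],[0,0,0.09]]' --hand '[0.6,0.6,0.6,0.6,0.6,0.6,0.6,0.6,0.6,0.6]' --newtons 25

```text
clock: 1.45
eef_pos: [545.8, 9.5, 205.5]
eef_rot: [3.142, 0.0, 1.329]
wrist_force: [0.4, -0.1, 0.1]
finger_gap: 56.6
finger_force: 0.0
```

Call:
move_arm --dp '[[10,48,0],[10,48,0],[0,0,-50],[0,0,-50],[0,0,-50],[0,0,-30],[0,0,-16],[0,0,0],[0,0,0],[0,0,0]]' --rotation '[[0,0,0],[0,0,0],[0,0,0],[0,0,0],[0,0,0],[0,0,0],[0,0,0],[0,0,0],[0,0,0],[0,0,0]]' --hand '[0.6,0.6,0.6,0.6,0.6,0.6,0.6,0.6,0.1,0.1]'

```text
clock: 2.7
eef_pos: [565.7, 103.7, 10.6]
eef_rot: [3.14, -0.001, 1.326]
wrist_force: [-0.2, -0.3, 0.5]
finger_gap: 39.5
finger_force: 0.0
```

Call:
move_arm --dp '[[0,0,0],[0,0,0],[0,0,0]]' --rotation '[[0,0,0],[0,0,0],[0,0,0]]' --hand '[0.1,0.1,0.1]'

```text
clock: 3.08
eef_pos: [565.2, 103.6, 9.8]
eef_rot: [3.141, -0.0, 1.326]
wrist_force: [0.3, -0.2, 4.2]
finger_gap: 19.9
finger_force: 25.0
```

Call:
move_arm --dp '[[0,0,30],[0,0,40],[0,0,40],[0,0,0]]' --rotation '[[0,0,0],[0,0,0],[0,0,0],[0,0,0]]' --hand '[0.1,0.1,0.1,0.1]'

```text
clock: 3.58
eef_pos: [566.3, 103.8, 122.3]
eef_rot: [3.137, -0.002, 1.326]
wrist_force: [-0.3, 0.0, -1.5]
finger_gap: 19.9
finger_force: 25.0
```

Call:
move_arm --dp '[[-18,21,0],[-18,21,0],[-18,21,0],[-18,21,0],[-18,21,0],[-18,21,0],[-18,21,0],[-18,21,0],[-20,21,0],[-20,20,0]]' --rotation '[[0,0,0.178],[0,0,0.178],[0,0,0.178],[0,0,0.178],[0,0,0.178],[0,0,0.178],[0,0,0.178],[0,0,0.178],[0,0,0.178],[0,0,0.178]]' --hand '[0.1,0.1,0.1,0.1,0.1,0.1,0.1,0.1,0.1,0.1]'

```text
clock: 4.82
eef_pos: [379.9, 312.9, 118.2]
eef_rot: [-3.141, -0.001, 3.112]
wrist_force: [-0.1, -0.3, -1.8]
finger_gap: 20.0
finger_force: 25.0
```

Call:
move_arm --dp '[[0,0,0],[0,0,0]]' --rotation '[[0,0,0],[0,0,0]]' --hand '[0.1,0.1]'

```text
clock: 5.08
eef_pos: [381.2, 312.1, 118.8]
eef_rot: [-3.141, -0.001, 3.103]
wrist_force: [0.8, 0.5, -0.4]
finger_gap: 19.7
finger_force: 25.0
```

Call:
move_arm --dp '[[0,0,-40],[0,0,-40],[0,0,-20],[0,0,-6],[0,0,-4],[0,0,0],[0,0,0]]' --rotation '[[0,0,0],[0,0,0],[0,0,0],[0,0,0],[0,0,0],[0,0,0],[0,0,0]]' --hand '[0.1,0.1,0.1,0.1,0.1,0.1,0.1]'

```text
clock: 5.95
eef_pos: [381.4, 312.8, 10.1]
eef_rot: [3.141, 0.001, 3.106]
wrist_force: [0.4, -0.4, -0.3]
finger_gap: 19.5
finger_force: 25.0
```

Call:
move_arm --dp '[[0,0,0],[0,0,0],[0,0,0],[0,0,20],[0,0,50],[0,0,50],[0,0,50],[0,0,40]]' --rotation '[[0,0,0],[0,0,0],[0,0,0],[0,0,0],[0,0,0],[0,0,0],[0,0,0],[0,0,0]]' --hand '[0.3,0.3,0.3,0.3,0.3,0.3,0.3,0.3]'

```text
clock: 6.95
eef_pos: [381.1, 312.6, 221.7]
eef_rot: [3.141, 0.001, 3.106]
wrist_force: [-0.4, 0.7, -0.1]
finger_gap: 28.0
finger_force: 0.0
```

Call:
move_arm --dp '[[10,-55,0],[10,-55,0],[10,-55,0],[10,-55,0],[5,-55,0],[5,-55,0],[5,-55,0],[5,-55,0],[5,-55,0],[4,-55,0]]' --rotation '[[0,0,-0.004],[0,0,-0.004],[0,0,-0.004],[0,0,-0.004],[0,0,-0.004],[0,0,-0.004],[0,0,-0.004],[0,0,-0.004],[0,0,-0.004],[0,0,-0.002]]' --hand '[0.6,0.6,0.6,0.6,0.6,0.6,0.6,0.6,0.6,0.6]'

```text
clock: 8.2
eef_pos: [449.9, -239.3, 219.5]
eef_rot: [-3.141, 0.0, 3.068]
wrist_force: [1.1, 1.0, -0.1]
finger_gap: 56.4
finger_force: 0.0
```

```bash
python3 - <<'E'
from h import *
c=camera('top');m=masks(c);cv2.imwrite('pics/top1.png',cv2.resize(c['image'][:,:,::-1],(800,600)))
s=camera('scene');S=cv2.resize(s['image'][:,:,::-1],(800,600),interpolation=cv2.INTER_CUBIC)
cv2.imwrite('pics/top1.png',np.hstack([cv2.resize(c['image'][:,:,::-1],(400,300)),cv2.resize(s['image'][:,:,::-1],(400,300))]))
rect(c,m['white'],16,(295,240,480,400),'stand')
rect(c,m['white'],12,(248,345,304,475),'rest')
rect(c,m['gold'],10,(545,320,700,440),'board')
im=c['image'].astype(int);d=(im.sum(2)<150); rect(c,d,70,(600,355,655,400),'fir')
for n,w in dict(A=(210,330,258,385),B=(515,250,575,308),C=(588,270,648,322)).items(): rect(c,m['warm'],52,w,n)
# stand corners: recess brightness profile along stand x through centre
yaw=np.radians(-13.1);ex=np.array([np.cos(yaw),np.sin(yaw)]);ey=np.array([-ex[1],ex[0]])
g=cv2.cvtColor(c['image'],cv2.COLOR_RGB2GRAY).astype(float)
for rng in (range(-112,-78,2),range(78,116,2)):
    out=[]
    for x in rng:
        v=[]
        for y in range(-90,91,3):
            P=np.array([553.5,110.6])+x*ex+y*ey; u=proj(c,(*P,16)); v.append(cv2.getRectSubPix(g.astype(np.float32),(1,1),u)[0,0])
        out.append((x,int(np.mean(v))))
    print(out)
E
```

```text
stand c 553.5 110.4 size 264.9 209.3 long-yaw deg 76.9
rest c 378.2 316.3 size 210.7 70.1 long-yaw deg -2.1
board c 507.0 -302.3 size 132.0 66.5 long-yaw deg 89.9
fir c 454.0 -322.7 size 82.8 78.4 long-yaw deg -0.5
A c 471.7 378.8 size 60.8 59.5 long-yaw deg -10.1
B c 629.9 -189.3 size 61.1 58.7 long-yaw deg -56.2
C c 604.0 -322.4 size 61.9 59.8 long-yaw deg -44.3
[(-112, 105), (-110, 106), (-108, 108), (-106, 115), (-104, 127), (-102, 140), (-100, 150), (-98, 155), (-96, 157), (-94, 157), (-92, 157), (-90, 157), (-88, 157), (-86, 157), (-84, 157), (-82, 157), (-80, 157)]
[(78, 156), (80, 154), (82, 150), (84, 146), (86, 144), (88, 147), (90, 146), (92, 141), (94, 131), (96, 125), (98, 128), (100, 133), (102, 132), (104, 125), (106, 116), (108, 110), (110, 108), (112, 107), (114, 107)]
```

View pics/top1.png

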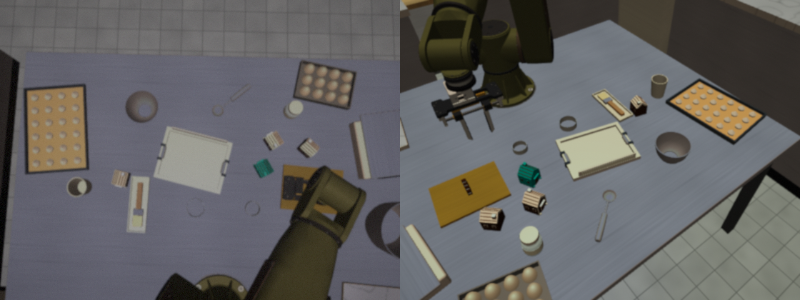

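Top (left half): the brush lies in the rest at (137,200), the recess is empty, and the houses have not moved. Next, grasp the fir.

Call:
move_arm --dp '[[0,-54,0],[0,-53,0],[0,0,-50],[0,0,-50],[0,0,-50],[0,0,-30],[0,0,-11],[0,0,0],[0,0,0],[0,0,0]]' --rotation '[[0,0,0],[0,0,0],[0,0,0],[0,0,0],[0,0,0],[0,0,0],[0,0,0],[0,0,0],[0,0,0],[0,0,0]]' --hand '[0.6,0.6,0.6,0.6,0.6,0.6,0.6,0.6,0.6,0.05]' --newtons 40

```text
clock: 9.55
eef_pos: [450.5, -344.7, 29.6]
eef_rot: [-3.141, 0.001, 3.068]
wrist_force: [0.7, 0.5, 0.3]
finger_gap: 49.5
finger_force: 0.0
```

Call:
move_arm --dp '[[0,0,0],[0,0,0],[0,0,0],[0,0,0],[0,0,0]]' --rotation '[[0,0,0],[0,0,0],[0,0,0],[0,0,0],[0,0,0]]' --hand '[0.05,0.05,0.05,0.05,0.05]'

```text
clock: 10.18
eef_pos: [450.1, -344.6, 28.5]
eef_rot: [-3.141, 0.0, 3.068]
wrist_force: [0.6, -2.6, 0.4]
finger_gap: 13.6
finger_force: 40.0
```

Call:
move_arm --dp '[[0,0,15],[0,0,35],[0,0,35],[0,0,30],[0,0,0]]' --rotation '[[0,0,0],[0,0,0],[0,0,0],[0,0,0],[0,0,0]]' --hand '[0.05,0.05,0.05,0.05,0.05]'

```text
clock: 10.8
eef_pos: [450.7, -344.8, 145.8]
eef_rot: [-3.139, 0.003, 3.068]
wrist_force: [0.1, 1.2, -3.1]
finger_gap: 13.8
finger_force: 40.0
```

Call:
move_arm --dp '[[5,25,0],[8,40,0],[11,45,0],[11,50,0],[11,50,0],[11,50,0],[11,50,0],[11,50,0],[11,50,0],[11,45,0]]' --rotation '[[0,0,-0.016],[0,0,-0.016],[0,0,-0.016],[0,0,-0.016],[0,0,-0.016],[0,0,-0.016],[0,0,-0.016],[0,0,-0.015],[0,0,-0.014],[0,0,-0.014]]' --hand '[0.05,0.05,0.05,0.05,0.05,0.05,0.05,0.05,0.05,0.05]'

```text
clock: 12.05
eef_pos: [550.5, 112.4, 141.9]
eef_rot: [-3.141, -0.002, 2.913]
wrist_force: [0.7, -0.4, -3.7]
finger_gap: 14.1
finger_force: 40.0
```

Call:
move_arm --dp '[[0,0,0],[0,0,-30],[0,0,-30],[0,0,0],[0,0,0]]' --rotation '[[0,0,0],[0,0,0],[0,0,0],[0,0,0],[0,0,0]]' --hand '[0.05,0.05,0.05,0.05,0.05]'

```text
clock: 12.68
eef_pos: [551.3, 110.2, 84.2]
eef_rot: [3.141, 0.001, 2.912]
wrist_force: [-0.3, -0.1, -3.2]
finger_gap: 13.9
finger_force: 40.0
```

Call:
move_arm --dp '[[0,0,-20],[0,0,-11],[0,0,0],[0,0,0]]' --rotation '[[0,0,0],[0,0,0],[0,0,0],[0,0,0]]' --hand '[0.05,0.05,0.05,0.05]'

```text
clock: 13.18
eef_pos: [551.5, 110.7, 53.3]
eef_rot: [3.141, 0.001, 2.913]
wrist_force: [-0.0, 0.4, -3.4]
finger_gap: 13.9
finger_force: 40.0
```

```bash
python3 - <<'E'
from h import *
print(manip.read_state()['eef_pos'])
c=camera('top');s=camera('scene')
def cr(im,x0,y0,x1,y1,w):
    k=im[y0:y1,x0:x1,::-1]; return cv2.resize(cv2.convertScaleAbs(k,alpha=1.5),(w,int(w*(y1-y0)/(x1-x0))),interpolation=cv2.INTER_CUBIC)
a=cr(c['image'],205,165,335,280,400);b=cr(s['image'],205,155,345,255,400)
h=max(a.shape[0],b.shape[0]);pad=lambda i:cv2.copyMakeBorder(i,0,h-i.shape[0],0,0,0)
cv2.imwrite('pics/hov.png',np.hstack([pad(a),pad(b)]))
im=cv2.medianBlur(s['image'],3).astype(int);g=(im[...,0]-im[...,2]>30).astype(np.uint8)
m=np.zeros_like(g);m[155:260,205:345]=g[155:260,205:345]
k=cv2.convexHull(big(m))[:,0]
w=np.array([ray(s,u,v,34)[:2] for u,v in k],np.float32);r=cv2.minAreaRect(w);print(r)
E
```

```text
[551.49859591 110.65162947  53.28700819]
((556.6857299804688, 105.83757019042969), (244.4120330810547, 185.71292114257812), 76.82447052001953)
```

View pics/hov.png

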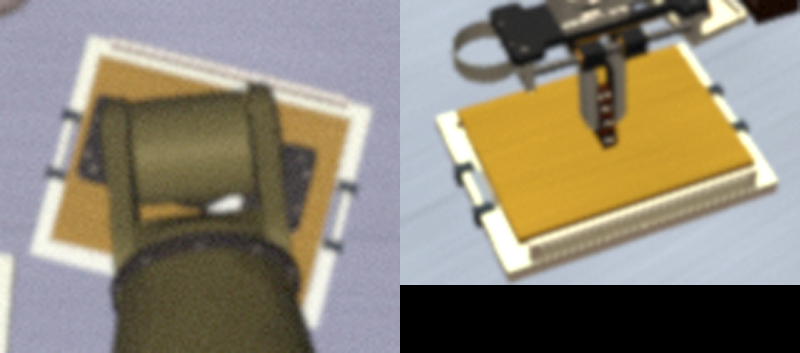

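Hover crop: the board sits above the stand, roughly parallel, the gold edges inside the white rims in the left half. I'll measure the offset numerically.

```bash
python3 - <<'E'
from h import *
c=camera('top');im=cv2.GaussianBlur(c['image'],(3,3),0).astype(np.float32);g=im[...,0]-im[...,2]; w=im.mean(2)
yaw=np.radians(-13.1);ex=np.array([np.cos(yaw),np.sin(yaw)]);ey=np.array([-ex[1],ex[0]]);O=np.array([551.7,110.9])
def samp(f,x,y,z):
    P=O+x*ex+y*ey; return float(cv2.getRectSubPix(f,(1,1),proj(c,(*P,z)))[0,0])
def edge(f,fix,rng,axis,z,thr):
    v=[samp(f,*((r,fix) if axis=='x' else (fix,r)),z) for r in rng]
    for i in range(len(v)-1):
        if (v[i]-thr)*(v[i+1]-thr)<=0 and v[i]!=v[i+1]: return round(rng[i]+(thr-v[i])/(v[i+1]-v[i])*(rng[i+1]-rng[i]),1)
z=34.8
print('front gold', [(y,edge(g,y,range(60,100),'x',z,20)) for y in range(-100,101,20)])
print('rear gold', [(y,edge(g,y,range(-60,-105,-1),'x',z,20)) for y in (-105,-100,70,80,90,100)])
print('+y gold', [(x,edge(g,x,range(100,130),'y',z,20)) for x in range(-70,71,20)])
print('-y gold', [(x,edge(g,x,range(-90,-130,-1),'y',z,20)) for x in range(-70,71,20)])
print('rear rim', [(y,edge(w,y,range(-115,-90),'x',16,130)) for y in range(-120,121,20)])
print('+y rim', [(x,edge(w,x,range(150,115,-1),'y',16,130)) for x in range(-90,91,15)])
print('-y rim', [(x,edge(w,x,range(-150,-115),'y',16,130)) for x in range(-90,91,15)])
E
```

```text
front gold [(-100, 88.2), (-80, 87.8), (-60, 87.7), (-40, 82.8), (-20, 82.5), (0, 87.2), (20, 63.9), (40, 87.8), (60, 88.2), (80, 88.4), (100, 88.1)]
rear gold [(-105, -79.2), (-100, None), (70, -86.8), (80, -86.9), (90, -86.7), (100, -86.8)]
+y gold [(-70, 117.6), (-50, 117.3), (-30, 117.5), (-10, 105.8), (10, 105.8), (30, 105.6), (50, 118.2), (70, 118.3)]
-y gold [(-70, -104.8), (-50, -94.7), (-30, -116.4), (-10, -91.0), (10, -91.1), (30, -91.3), (50, -117.2), (70, -117.2)]
rear rim [(-120, -92.2), (-100, None), (-80, None), (-60, None), (-40, None), (-20, None), (0, None), (20, None), (40, None), (60, -101.4), (80, -102.8), (100, -102.7), (120, -102.6)]
+y rim [(-90, 133.0), (-75, 132.7), (-60, 133.1), (-45, 132.9), (-30, None), (-15, 132.3), (0, 132.8), (15, 132.5), (30, None), (45, 133.1), (60, 132.8), (75, 133.0), (90, 132.7)]
-y rim [(-90, -132.8), (-75, -132.8), (-60, -132.9), (-45, -132.7), (-30, None), (-15, -131.9), (0, -132.9), (15, -132.2), (30, None), (45, -133.0), (60, -132.9), (75, -133.0), (90, -133.0)]
```

Call:
move_arm --dp '[[-0.6,-0.3,-4],[0,0,-3],[0,0,-3],[0,0,-3],[0,0,0]]' --rotation '[[0,0,0],[0,0,0],[0,0,0],[0,0,0],[0,0,0]]' --hand '[0.05,0.05,0.05,0.05,0.05]' --newtons 60

```text
clock: 13.95
eef_pos: [550.4, 110.3, 39.1]
eef_rot: [-3.141, -0.0, 2.913]
wrist_force: [-0.6, 0.4, -3.0]
finger_gap: 13.4
finger_force: 60.0
```

Call:
move_arm --dp '[[0,0,-2],[0,0,-2],[0,0,-1],[0,0,0]]' --rotation '[[0,0,0],[0,0,0],[0,0,0],[0,0,0]]' --hand '[0.05,0.05,0.05,0.05]'

```text
clock: 14.45
eef_pos: [550.4, 110.3, 34.5]
eef_rot: [-3.142, -0.0, 2.913]
wrist_force: [-2.9, -0.6, -0.1]
finger_gap: 13.6
finger_force: 60.0
```

Call:
move_arm --dp '[[0,0,-1],[0,0,-1],[0,0,0],[0,0,0]]' --rotation '[[0,0,0],[0,0,0],[0,0,0],[0,0,0]]' --hand '[0.05,0.05,0.05,0.05]'

```text
clock: 14.95
eef_pos: [550.4, 110.3, 34.5]
eef_rot: [-3.142, 0.0, 2.913]
wrist_force: [-17.0, -2.2, 25.3]
finger_gap: 13.5
finger_force: 60.0
```

Call:
move_arm --dp '[[0,0,-1],[0,0,-1],[0,0,0]]' --rotation '[[0,0,0],[0,0,0],[0,0,0]]' --hand '[0.05,0.05,0.05]'

```text
clock: 15.32
eef_pos: [550.5, 110.3, 34.4]
eef_rot: [3.142, 0.001, 2.913]
wrist_force: [-28.6, -4.8, 50.4]
finger_gap: 13.5
finger_force: 60.0
```

Call:
move_arm --dp '[[0,0,2],[0,0,2],[0,0,0],[0,0,0],[0,0,0],[0,0,0],[0,0,30],[0,0,50],[0,0,50],[0,0,50]]' --rotation '[[0,0,0],[0,0,0],[0,0,0],[0,0,0],[0,0,0],[0,0,0],[0,0,0],[0,0,0],[0,0,0],[0,0,0]]' --hand '[0.05,0.05,0.4,0.4,0.4,0.4,0.7,0.7,0.7,0.7]'

```text
clock: 16.58
eef_pos: [550.2, 110.3, 216.2]
eef_rot: [3.142, 0.0, 2.913]
wrist_force: [0.7, -0.4, -0.5]
finger_gap: 65.7
finger_force: 0.0
```

Call:
move_arm --dp '[[-10,-40,0],[-10,-50,0],[0,-50,0],[0,-50,0],[0,-50,0],[0,-50,0]]' --rotation '[[0,0,0],[0,0,0],[0,0,0],[0,0,0],[0,0,0],[0,0,0]]' --hand '[0.7,0.7,0.7,0.7,0.7,0.7]'

```text
clock: 17.32
eef_pos: [530.2, -181.3, 214.5]
eef_rot: [-3.142, 0.0, 2.913]
wrist_force: [0.4, -0.2, -0.6]
finger_gap: 65.7
finger_force: 0.0
```

```bash
python3 - <<'E'
from h import *
c=camera('top');s=camera('scene');m=masks(c)
def cr(im,x0,y0,x1,y1,w):
    k=im[y0:y1,x0:x1,::-1]; return cv2.resize(cv2.convertScaleAbs(k,alpha=1.5),(w,int(w*(y1-y0)/(x1-x0))),interpolation=cv2.INTER_CUBIC)
a=cr(c['image'],205,165,335,280,400);b=cr(s['image'],205,155,345,255,400)
h=max(a.shape[0],b.shape[0]);pad=lambda i:cv2.copyMakeBorder(i,0,h-i.shape[0],0,0,0)
cv2.imwrite('pics/seat.png',np.hstack([pad(a),pad(b)]))
im=c['image'].astype(int)
rect(c,im[...,0]-im[...,2]>30,16,(295,240,480,400),'board')
for n,w in dict(A=(210,330,258,385),B=(515,250,575,308),C=(588,270,648,322)).items(): rect(c,m['warm'],52,w,n)
E
```

```text
board c 551.5 111.1 size 230.8 170.6 long-yaw deg 76.9
A c 471.9 378.2 size 59.4 58.1 long-yaw deg 77.6
B c 629.3 -189.6 size 61.2 60.1 long-yaw deg -56.2
C c 603.9 -321.0 size 109.8 94.8 long-yaw deg 89.7
```

View pics/seat.png

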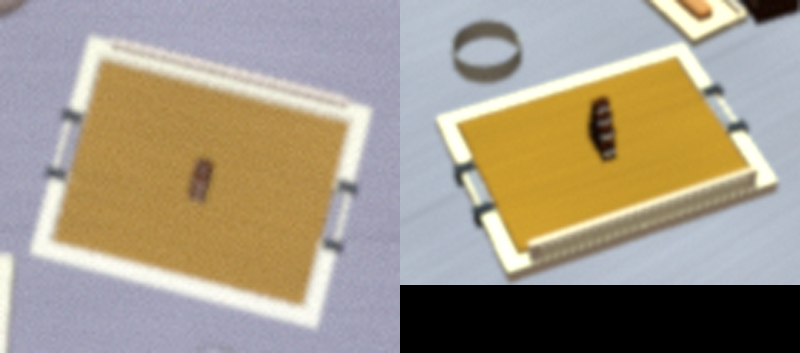

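Seated: the board is flush inside the rims with its centre at (551.5,111.1), yaw -13.1°. House B comes next.

Call:
move_arm --dp '[[0,0,0],[0,0,0],[0,0,0],[15,-2,0],[15,-2,0],[15,-1,0],[15,-1,0],[15,-1,0],[15,-1,0],[8,0,0]]' --rotation '[[0,0,-0.18],[0,0,-0.18],[0,0,-0.18],[0,0,-0.18],[0,0,-0.18],[0,0,-0.18],[0,0,-0.18],[0,0,-0.18],[0,0,-0.18],[0,0,-0.18]]' --hand '[0.9,0.9,0.9,0.9,0.9,0.9,0.9,0.9,0.9,0.9]' --newtons 15

```text
clock: 18.68
eef_pos: [629.0, -186.9, 214.1]
eef_rot: [-3.141, -0.0, 1.107]
wrist_force: [1.0, 0.1, -0.0]
finger_gap: 84.7
finger_force: 0.0
```

Call:
move_arm --dp '[[0,0,0],[0,0,0],[0,0,0],[0,0,0]]' --rotation '[[0,0,-0.18],[0,0,-0.18],[0,0,-0.177],[0,0,0]]' --hand '[0.9,0.9,0.9,0.9]'

```text
clock: 19.18
eef_pos: [628.5, -187.0, 214.4]
eef_rot: [-3.141, 0.0, 0.577]
wrist_force: [-0.5, -0.0, 0.6]
finger_gap: 84.4
finger_force: 0.0
```

```bash
python3 - <<'E'
from h import *
s=camera('scene');c=camera('top');m=masks(c)
rect(c,m['warm'],52,(210,330,258,385),'A')
ms=masks(s)['warm']
# scene: expected footprint of B drawn
S=s['image'][:,:,::-1].copy()
x,y,a=629,-189.5,np.radians(33)
R=np.array([[np.cos(a),-np.sin(a)],[np.sin(a),np.cos(a)]])
for z in(0,48):
    q=[proj(s,(*(R@np.array(p)+[x,y]),z)) for p in((27,26),(-27,26),(-27,-26),(27,-26))]
    cv2.polylines(S,[np.int32(np.array(q)*8)],True,(0,255,0),1,cv2.LINE_AA,3)
cv2.imwrite('pics/B.png',cv2.resize(S[220:340,100:240],(700,600),interpolation=cv2.INTER_CUBIC))
E
```

```text
A c 472.9 378.6 size 59.5 59.3 long-yaw deg 79.9
```

View pics/B.png

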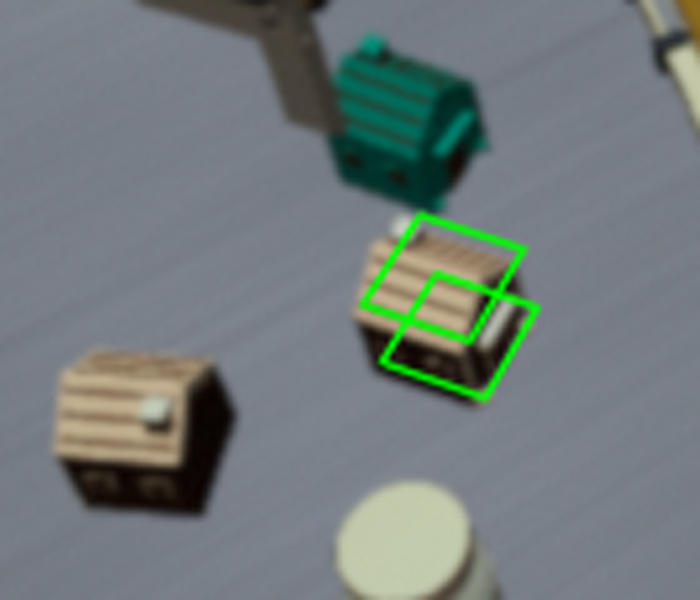

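Green model footprint vs. house B: the real house sits about 4–5 mm lower-left of it in the scene view, and the turquoise house is clear of the fingers. I shift by (-1,-5.5) and descend.

Call:
move_arm --dp '[[-1,-5.5,-40],[0,0,-50],[0,0,-50],[0,0,-35],[0,0,-15],[0,0,-8],[0,0,0],[0,0,0],[0,0,0],[0,0,0]]' --rotation '[[0,0,0],[0,0,0],[0,0,0],[0,0,0],[0,0,0],[0,0,0],[0,0,0],[0,0,0],[0,0,0],[0,0,0]]' --hand '[0.9,0.9,0.9,0.9,0.9,0.9,0.9,0.45,0.45,0.45]'

```text
clock: 20.52
eef_pos: [627.6, -193.3, 16.9]
eef_rot: [3.141, -0.0, 0.576]
wrist_force: [0.4, -0.2, 0.5]
finger_gap: 58.2
finger_force: 0.5
```

Call:
move_arm --dp '[[0,0,0],[0,0,0],[0,0,0]]' --rotation '[[0,0,0],[0,0,0],[0,0,0]]' --hand '[0.45,0.45,0.45]'

```text
clock: 20.9
eef_pos: [627.7, -193.4, 16.9]
eef_rot: [3.141, -0.0, 0.576]
wrist_force: [1.7, -2.4, 4.8]
finger_gap: 51.9
finger_force: 15.0
```

Call:
move_arm --dp '[[0,0,15],[0,0,40],[0,0,40],[-6,25,20],[-8,40,0],[-8,40,0],[-8,40,0],[-8,40,0],[-6,30,0],[-3.4,19,0]]' --rotation '[[0,0,0],[0,0,0],[0,0,0],[0,0,-0.115],[0,0,-0.115],[0,0,-0.115],[0,0,-0.115],[0,0,-0.115],[0,0,-0.115],[0,0,-0.115]]' --hand '[0.45,0.45,0.45,0.45,0.45,0.45,0.45,0.45,0.45,0.45]'

```text
clock: 22.15
eef_pos: [579.3, 42.4, 131.9]
eef_rot: [-3.141, 0.001, -0.232]
wrist_force: [0.4, -0.2, -2.5]
finger_gap: 51.7
finger_force: 15.0
```

Call:
move_arm --dp '[[0,0,0],[0,0,0],[0,0,-40],[0,0,-30],[0,0,-15],[0,0,0],[0,0,0]]' --rotation '[[0,0,0],[0,0,0],[0,0,0],[0,0,0],[0,0,0],[0,0,0],[0,0,0]]' --hand '[0.45,0.45,0.45,0.45,0.45,0.45,0.45]'

```text
clock: 23.02
eef_pos: [580.8, 40.6, 47.7]
eef_rot: [-3.141, -0.002, -0.229]
wrist_force: [-0.6, -0.7, -2.4]
finger_gap: 51.8
finger_force: 15.0
```

Call:
move_arm --dp '[[0,0,-8],[0,0,-4],[0,0,-2],[0,0,0]]' --rotation '[[0,0,0],[0,0,0],[0,0,0],[0,0,0]]' --hand '[0.45,0.45,0.45,0.45]'

```text
clock: 23.52
eef_pos: [580.1, 40.9, 32.8]
eef_rot: [-3.142, -0.0, -0.229]
wrist_force: [-3.2, -0.0, 3.4]
finger_gap: 52.2
finger_force: 15.0
```

Call:
move_arm --dp '[[0,0,-0.5],[0,0,0],[0,0,0],[0,0,0],[0,0,30],[0,0,50],[0,0,50],[0,0,50]]' --rotation '[[0,0,0],[0,0,0],[0,0,0],[0,0,0],[0,0,0],[0,0,0],[0,0,0],[0,0,0]]' --hand '[0.45,0.66,0.66,0.66,0.66,0.66,0.9,0.9]'

```text
clock: 24.52
eef_pos: [579.9, 40.8, 213.6]
eef_rot: [3.142, -0.0, -0.229]
wrist_force: [-0.1, 0.2, 1.1]
finger_gap: 78.7
finger_force: 0.0
```

Call:
move_arm --dp '[[0,-50,0],[0,-50,0],[0,-50,0],[0,-50,0],[0,-50,0],[0,-50,0],[0,-40,0]]' --rotation '[[0,0,0.147],[0,0,0.147],[0,0,0.147],[0,0,0.147],[0,0,0.147],[0,0,0.147],[0,0,0.147]]' --hand '[0.9,0.9,0.9,0.9,0.9,0.9,0.9]'

```text
clock: 25.4
eef_pos: [579.7, -301.1, 211.7]
eef_rot: [-3.141, 0.0, 0.804]
wrist_force: [0.5, 0.5, 0.7]
finger_gap: 84.6
finger_force: 0.0
```

```bash
cat >> h.py <<'E'
def overlay(s,S,x,y,deg):
    a=np.radians(deg);R=np.array([[np.cos(a),-np.sin(a)],[np.sin(a),np.cos(a)]])
    for z,zz in((0,48),):
        for h in(z,zz):
            q=[proj(s,(*(R@np.array(p)+[x,y]),h)) for p in((27,26),(-27,26),(-27,-26),(27,-26))]
            cv2.polylines(S,[np.int32(np.array(q)*8)],True,(0,255,0),1,cv2.LINE_AA,3)
E
python3 - <<'E'
from h import *
s=camera('scene');c=camera('top');m=masks(c)
rect(c,m['warm'],52,(210,330,258,385),'A')
S=s['image'][:,:,::-1].copy()
overlay(s,S,602.5,-324,45.7); overlay(s,S,475,379,168.5)
f=lambda i,w=400:cv2.resize(i,(w,300),interpolation=cv2.INTER_CUBIC)
T=c['image'][:,:,::-1]
cv2.imwrite('pics/C.png',np.vstack([np.hstack([f(S[255:345,85:205]),f(S[110:200,270:390])]),np.hstack([f(S[155:260,205:345]),f(T[165:270,205:345])])]))
E
```

```text
A c 472.3 378.7 size 60.2 58.3 long-yaw deg 78.5
```

View pics/C.png

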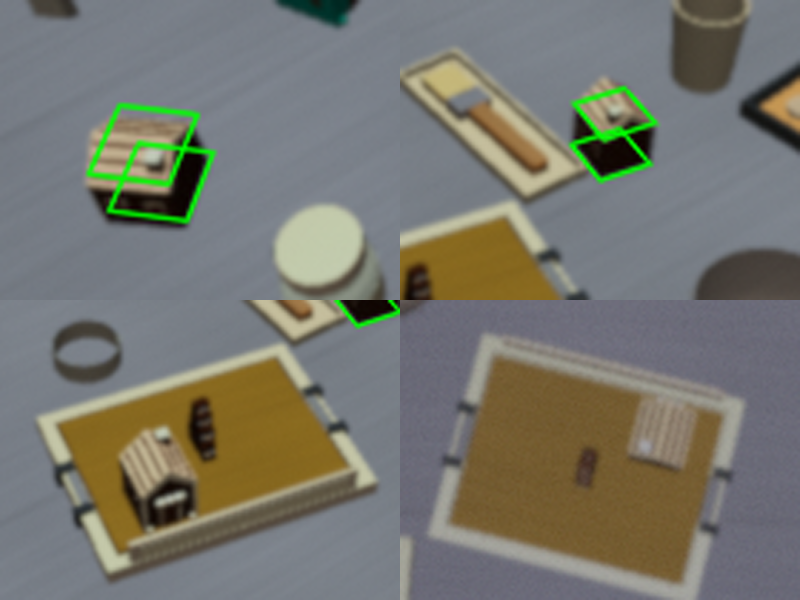

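The top-left crop shows C about 4 mm left of its overlay. In the top-right crop A matches its overlay. The bottom crops show B upright at the front right of the board, its door towards the strip. Grasp C next.

Call:
move_arm --dp '[[10,-13,0],[10,-13,0],[0,0,-50],[0,0,-50],[0,0,-50],[0,0,-30],[0,0,-15],[0,0,0],[0,0,0],[0,0,0]]' --rotation '[[0,0,0],[0,0,0],[0,0,0],[0,0,0],[0,0,0],[0,0,0],[0,0,0],[0,0,0],[0,0,0],[0,0,0]]' --hand '[0.9,0.9,0.9,0.9,0.9,0.9,0.9,0.9,0.45,0.45]'

```text
clock: 26.75
eef_pos: [600.6, -325.5, 18.4]
eef_rot: [3.14, -0.0, 0.8]
wrist_force: [0.1, -0.2, 0.2]
finger_gap: 67.7
finger_force: 0.0
```

Call:
move_arm --dp '[[0,0,0],[0,0,0],[0,0,0],[0,0,0]]' --rotation '[[0,0,0],[0,0,0],[0,0,0],[0,0,0]]' --hand '[0.45,0.45,0.45,0.45]'

```text
clock: 27.25
eef_pos: [600.5, -325.6, 17.8]
eef_rot: [3.14, -0.0, 0.8]
wrist_force: [1.0, -2.7, 5.7]
finger_gap: 51.9
finger_force: 15.0
```

Call:
move_arm --dp '[[0,0,15],[0,0,40],[0,0,40],[-9,32,20],[-9,32,0],[-9,32,0],[-9,32,0],[-9,32,0],[-9,32,0],[-9,32,0]]' --rotation '[[0,0,0],[0,0,0],[0,0,0],[0,0,0.176],[0,0,0.176],[0,0,0.176],[0,0,0.176],[0,0,0.176],[0,0,0.176],[0,0,0.176]]' --hand '[0.45,0.45,0.45,0.45,0.45,0.45,0.45,0.45,0.45,0.45]'

```text
clock: 28.5
eef_pos: [536.4, -100.0, 132.4]
eef_rot: [-3.141, -0.0, 2.038]
wrist_force: [-0.3, 0.3, -2.4]
finger_gap: 51.8
finger_force: 15.0
```

Call:
move_arm --dp '[[-9,32,0],[-9,32,0],[-9,32,0],[-9,32,0],[-7,34,0],[0,0,0],[0,0,0]]' --rotation '[[0,0,0.176],[0,0,0.176],[0,0,0.176],[0,0,0.176],[0,0,0.177],[0,0,0],[0,0,0]]' --hand '[0.45,0.45,0.45,0.45,0.45,0.45,0.45]'

```text
clock: 29.38
eef_pos: [494.1, 60.5, 132.2]
eef_rot: [-3.141, 0.0, 2.911]
wrist_force: [0.1, -0.3, -2.1]
finger_gap: 52.3
finger_force: 15.0
```

Down to 33.8 (17.8+16).

Call:
move_arm --dp '[[0,0,-40],[0,0,-30],[0,0,-15],[0,0,-8],[0,0,-4],[0,0,-1.5],[0,0,0],[0,0,0]]' --rotation '[[0,0,0],[0,0,0],[0,0,0],[0,0,0],[0,0,0],[0,0,0],[0,0,0],[0,0,0]]' --hand '[0.45,0.45,0.45,0.45,0.45,0.45,0.45,0.45]'

```text
clock: 30.38
eef_pos: [494.3, 60.8, 33.8]
eef_rot: [3.141, 0.001, 2.913]
wrist_force: [-0.0, 0.9, -2.2]
finger_gap: 51.8
finger_force: 15.0
```

Call:
move_arm --dp '[[0,0,0],[0,0,0],[0,0,0],[0,0,30],[0,0,50],[0,0,50],[0,0,50]]' --rotation '[[0,0,0],[0,0,0],[0,0,0],[0,0,0],[0,0,0],[0,0,0],[0,0,0]]' --hand '[0.66,0.66,0.66,0.66,0.66,0.9,0.9]'

```text
clock: 31.25
eef_pos: [493.8, 60.8, 215.2]
eef_rot: [3.142, 0.0, 2.913]
wrist_force: [0.9, 0.0, -0.3]
finger_gap: 78.5
finger_force: 0.0
```

Call:
move_arm --dp '[[0,40,0],[0,40,0],[0,40,0],[0,40,0],[0,40,0],[0,40,0]]' --rotation '[[0,0,0.005],[0,0,0.005],[0,0,0.005],[0,0,0.005],[0,0,0.004],[0,0,0.004]]' --hand '[0.75,0.75,0.75,0.75,0.75,0.75]'

```text
clock: 32.0
eef_pos: [493.9, 302.2, 213.5]
eef_rot: [3.142, 0.0, 2.941]
wrist_force: [0.8, 0.2, -0.3]
finger_gap: 70.5
finger_force: 0.0
```

```bash
python3 - <<'E'
from h import *
s=camera('scene');c=camera('top');m=masks(c)
rect(c,m['warm'],52,(210,330,258,385),'A')
S=s['image'][:,:,::-1].copy()
overlay(s,S,475,379,168.5)
f=lambda i,w=400:cv2.resize(i,(w,300),interpolation=cv2.INTER_CUBIC)
T=c['image'][:,:,::-1]
cv2.imwrite('pics/A.png',np.vstack([np.hstack([f(S[110:200,270:390]),f(T[215:305,130:250])]),np.hstack([f(S[155:260,205:345]),f(T[165:270,205:345])])]))
E
```

```text
A c 483.4 393.3 size 87.0 82.1 long-yaw deg -88.6
```

View pics/A.png

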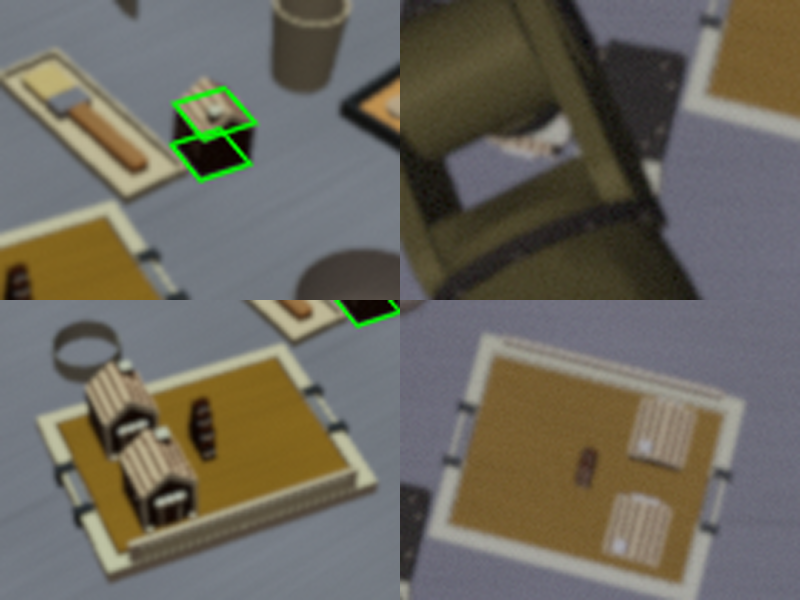

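Both houses stand correctly on the board, doors to the front. A is unmoved at its overlay, so grasp it.

Call:
move_arm --dp '[[-9,38,0],[-10,39,0],[0,0,-50],[0,0,-50],[0,0,-50],[0,0,-30],[0,0,-16],[0,0,0],[0,0,0],[0,0,0]]' --rotation '[[0,0,0],[0,0,0],[0,0,0],[0,0,0],[0,0,0],[0,0,0],[0,0,0],[0,0,0],[0,0,0],[0,0,0]]' --hand '[0.75,0.75,0.75,0.75,0.75,0.75,0.75,0.75,0.45,0.45]'

```text
clock: 33.35
eef_pos: [475.7, 378.4, 18.9]
eef_rot: [3.14, 0.002, 2.941]
wrist_force: [0.5, 1.8, 2.1]
finger_gap: 53.9
finger_force: 1.1
```

Call:
move_arm --dp '[[0,0,0],[0,0,0],[0,0,0]]' --rotation '[[0,0,0],[0,0,0],[0,0,0]]' --hand '[0.45,0.45,0.45]'

```text
clock: 33.72
eef_pos: [475.7, 378.4, 18.8]
eef_rot: [3.14, 0.002, 2.941]
wrist_force: [-0.9, 1.2, 6.6]
finger_gap: 51.9
finger_force: 15.0
```

Call:
move_arm --dp '[[0,0,15],[0,0,40],[0,0,40],[0,0,20],[4,-15,0],[4,-15,0],[4,-15,0],[4,-15,0],[4,-15,0],[4,-15,0]]' --rotation '[[0,0,0],[0,0,0],[0,0,0],[0,0,-0.176],[0,0,-0.176],[0,0,-0.176],[0,0,-0.176],[0,0,-0.176],[0,0,-0.176],[0,0,-0.176]]' --hand '[0.45,0.45,0.45,0.45,0.45,0.45,0.45,0.45,0.45,0.45]'

```text
clock: 34.98
eef_pos: [499.0, 287.2, 133.2]
eef_rot: [-3.142, 0.0, 1.703]
wrist_force: [-0.3, 0.0, -3.0]
finger_gap: 51.9
finger_force: 15.0
```

Call:
move_arm --dp '[[4,-15,0],[4,-15,0],[4,-15,0],[4,-15,0],[4,-15,0],[3,-15,0],[0,-17,0],[0,0,0],[0,0,0],[0,0,0]]' --rotation '[[0,0,-0.176],[0,0,-0.176],[0,0,-0.176],[0,0,-0.176],[0,0,-0.176],[0,0,-0.176],[0,0,-0.176],[0,0,-0.176],[0,0,-0.176],[0,0,-0.176]]' --hand '[0.45,0.45,0.45,0.45,0.45,0.45,0.45,0.45,0.45,0.45]'

```text
clock: 36.22
eef_pos: [521.9, 180.7, 133.2]
eef_rot: [3.141, -0.0, -0.057]
wrist_force: [0.5, 0.2, -2.0]
finger_gap: 51.8
finger_force: 15.0
```

Call:
move_arm --dp '[[0,0,0],[0,0,0],[0,0,0]]' --rotation '[[0,0,-0.178],[0,0,0],[0,0,0]]' --hand '[0.45,0.45,0.45]'

```text
clock: 36.6
eef_pos: [522.0, 180.8, 132.8]
eef_rot: [-3.142, -0.0, -0.225]
wrist_force: [-0.4, -0.3, -2.5]
finger_gap: 51.8
finger_force: 15.0
```

Call:
move_arm --dp '[[0,0,-40],[0,0,-30],[0,0,-15],[0,0,-8],[0,0,-4],[0,0,-1],[0,0,0],[0,0,0]]' --rotation '[[0,0,-0.004],[0,0,0],[0,0,0],[0,0,0],[0,0,0],[0,0,0],[0,0,0],[0,0,0]]' --hand '[0.45,0.45,0.45,0.45,0.45,0.45,0.45,0.45]'

```text
clock: 37.6
eef_pos: [522.3, 180.9, 34.9]
eef_rot: [-3.141, -0.001, -0.233]
wrist_force: [0.8, 0.6, -1.6]
finger_gap: 51.9
finger_force: 15.0
```

Call:
move_arm --dp '[[0,0,0],[0,0,0],[0,0,0],[0,0,30],[0,0,50],[0,0,50],[0,0,50]]' --rotation '[[0,0,0],[0,0,0],[0,0,0],[0,0,0],[0,0,0],[0,0,0],[0,0,0]]' --hand '[0.66,0.66,0.66,0.66,0.66,0.66,0.66]'

```text
clock: 38.48
eef_pos: [521.8, 180.7, 216.2]
eef_rot: [-3.142, -0.0, -0.233]
wrist_force: [0.7, 0.4, 0.2]
finger_gap: 62.5
finger_force: 0.0
```

Call:
move_arm --dp '[[0,-45,0],[0,-50,0],[0,-50,0],[0,-50,0],[0,-50,0],[0,-50,0],[0,-50,0],[0,-50,0],[0,0,0]]' --rotation '[[0,0,0],[0,0,0],[0,0,0],[0,0,0],[0,0,0],[0,0,0],[0,0,0],[0,0,0],[0,0,0]]' --hand '[0.66,0.66,0.66,0.66,0.66,0.66,0.66,0.66,0.66]'

```text
clock: 39.6
eef_pos: [521.5, -216.8, 214.1]
eef_rot: [3.141, 0.0, -0.237]
wrist_force: [-0.8, 0.6, -0.5]
finger_gap: 61.8
finger_force: 0.0
```

```bash
python3 - <<'E'
from h import *
s=camera('scene');c=camera('top')
f=lambda i,w=400,h=300:cv2.resize(i,(w,h),interpolation=cv2.INTER_CUBIC)
T=c['image'][:,:,::-1];S=s['image'][:,:,::-1]
cv2.imwrite('pics/fin.png',np.vstack([np.hstack([f(S),f(T)]),np.hstack([f(S[155:260,205:345]),f(T[165:270,205:345])])]))
E
```

```text
(no output)
```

View pics/fin.png

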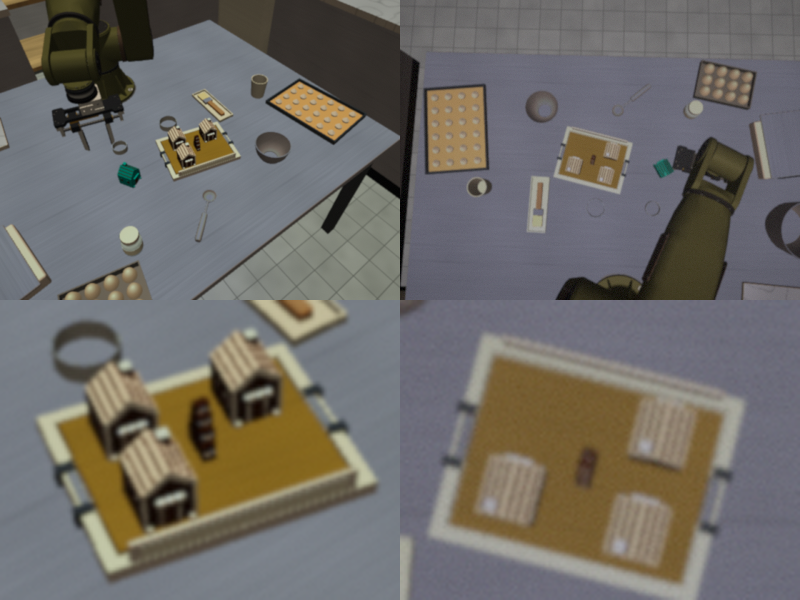

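The final picture shows three houses upright on the level board, doors towards the strip, with the brush in the rest. The bystanders and the turquoise house are unmoved, and no fourth house is visible.

```bash
python3 -c "
from cell import manip
print(manip.sign_off())"
```

```text
the job is handed in; nothing more can be done
None
```

The job is handed in: the brush lies in the rest, the board is pressed level and fully home in the stand, and the three houses present stand upright on it with doors to the front (about 40 s of the 210 s used; no verdict was returned).

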